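Bring the end stop up to the tube and hold it

TASK

Set the end stop of the welding fixture: draw the stop rod straight out of its clamp block, without forcing it if it binds, until its pad bears on the end of the capped tube and the tube is fully home in the cradle against the back stop; the tube may start short of it, so keep drawing until you feel it come up solid. Finish still holding the rod there, in its bore, with the pad pressed gently on the tube, so that I can tighten the clamp screws; do not let go. Leave the loose parts and the hex key on the plate where they are.

Things in the scene. Friction and masses are not known exactly. Their poses are not given: they have to be found in the camera images.
- fixture: the welding fixture, fixed: a steel plate 460 x 240 mm, its top 40 mm above the table. Origin on the table under the plate's centre; x axis along the plate, from the clamp block towards the back stop; y across it, z up. Bore, rod, tube and back stop lie on one level line, 92 mm above the table, over the plate's lengthwise centre line
- cradle (a point): the V cradle for the tube, fixed on the plate: 80 mm long, its edges 48 mm apart and 6 mm below the line of the tube's axis. This point is on that axis, mid-cradle. A red-handled toggle clamp, swung open, stands beside it, 60 to 200 mm to the fixture's +y side, up to 110 mm above the plate
- bore (a point): the mouth of the fixed split clamp block's bore, on its axis, on the face towards the tube; x axis along the bore, out of the block towards the tube. The block is 60 mm long behind the mouth, 62 mm wide, its top 31 mm above the axis; the bore is 19.5 mm across, right through; the clamp screws are slack
- stop_rod: the steel stop rod, about 0.55 kg, loose in the bore: a knurled round grip hub (28 mm diameter, 34 mm long), a pad on its front (38 mm diameter, 10 mm thick), a shank (18 mm diameter, 192 mm long) behind, through the bore. Origin at the hub's centre on the axis, x axis towards the pad. The hub starts 20 mm or more clear of the block, 65 mm free either side. Slides with a few newtons
- rod_pad (a point): centre of the pad's front face, 27 mm ahead of the hub's centre
- rod_tail (a point): rear end of the rod's shank, 209 mm behind the hub's centre
- tube: the capped steel tube lying loose in the cradle, 42 mm diameter, 120 mm long, about 0.55 kg, closed at both ends. Origin at its centre, x axis along it, towards the back stop. Pushed endwise it slides in the cradle with some 3 to 9 N of friction
- tube_near_end (a point): centre of the tube's end face that looks at the stop rod's pad
- tube_far_end (a point): centre of the tube's end face that looks at the back stop
- back_stop: the fixed back stop, an upright steel plate 64 mm wide and 12 mm thick, its top 26 mm above the axis. Origin on the axis, on the face that the tube seats against; x axis points away from the tube, along the line
- clamp_block: the split clamp block itself (see the bore): its origin and axes are those of the bore's mouth
- short_tube: a second, shorter capped tube, 42 mm diameter, 65 mm tall, standing on end on the fixture plate; origin at the centre of its underside. Leave it alone
- hex_key: an L-shaped hex key, 100 mm long, lying on the fixture plate; origin mid-length of its long arm. Leave it alone
- loose_cap: a spare end cap, a stepped steel disc 42 mm in diameter, 18 mm tall, lying on the fixture plate; origin at the centre of its underside. Leave it alone
Things that resemble listed ones, but are neither listed nor needed, are in the scene too. Leave any blue or purple look-alike of the stop_rod alone.

How it is judged (in metres and radians):
At the end, for the whole second after the job is handed in: tube in line in the cradle, far end within 2 mm of the back stop (6 mm of its centre); pad pressing the tube with 1 to 40 N; rod in line in the bore (0.04 rad), tail at least 50 mm behind the mouth and within 4 mm of the axis; fingers gripping the rod, 3 N or more; all at rest (x of tube_far_end in the frame of back_stop above -0.002 m and contact force between stop_rod and tube between 1 and 40 N and contact force between the fingers and stop_rod above 3 N and distance between tube_far_end and back_stop below 0.006 m and angle between the x axis of tube and the x axis of back_stop, either way round below 0.05 rad and angle between the x axis of stop_rod and the x axis of bore, either way round below 0.04 rad and x of rod_tail in the frame of bore below -0.05 m and y of rod_tail in the frame of bore between -0.004 and 0.004 m and z of rod_tail in the frame of bore between -0.004 and 0.004 m and linear speed of each of stop_rod, tube below 0.01 m/s); the arm keeps its last pose, push and grip.
It fails at once if the tube is rammed: pad on tube or tube on back stop over 60 N (contact force between stop_rod and tube above 60 N or contact force between tube and back_stop above 60 N).
It fails at once if the rod is forced while it binds: over 80 N against its bore (contact force between stop_rod and clamp_block above 80 N).
It fails at once if the stop rod leaves its bore (x of rod_tail in the frame of bore above -0.03 m).
It fails at once if the short tube, hex key or loose cap on the plate is moved by more than 30 mm (distance of any of short_tube, hex_key, loose_cap from where it was at the start of the episode above 0.03 m).
It also fails if it takes over 38 s, if anything falls off the work surface, if the arm or the gripper's body presses on something with over 40 N, if the wrist force passes 120 N, or if a joint passes its speed limit or range.

ROBOT

A 6-joint arm with a two-finger parallel gripper is mounted at the origin on the work surface. World frame = base frame: x ahead of the robot, y to its left, z up, the work surface at z = 0. Lengths are in m, angles in degrees, forces in N, time in s.
With the tool pointing down it reaches from about 0.4 to 0.825 m from the base axis. Payload 7 kg.
Tool frame: the origin (TCP) lies midway between the tips of the shut fingers; the grasp point (between the pads) lies ctrl.tcp_to_grasp behind it (ctrl.tcp_to_grasp is the distance from the TCP to the grasp point, in m); z points along the fingers, y is the line along which they close (so a half turn about z gives the same grasp; the last joint's range is limited). The gripper opens to 88 mm and grips with 3 to 60 N. Pads are 19 mm wide; open, the fingers measure 130 mm over their backs; the gripper's body (78 mm by 193 mm) begins 47 mm behind the grasp point.
Start: joints at [-59.238, 20.546, 0.682, 0, -70.136, -16.507], TCP at [0.166, -0.654, 0.201] pointing down, gripper open.
Joint ranges: [-176.03, 176.03], [-82.01, 121.73], [-58.28, 71.71], [-173.87, 95.51], [-174.79, -0.11], [-173.66, 173.66]. Speed limits (degrees/s): [136.94, 136.94, 172.46, 180, 180, 180].

INTERFACE

Orientations are given as [roll, pitch, yaw] about the fixed x, y, z axes, in that order (R = Rz(yaw) Ry(pitch) Rx(roll)).
In Python, from plant import ctrl, imaging, close_job gives the robot as it stands.
- The arm moves only by the shell command python3 -m crank 'ROWS'. ROWS is JSON, a list of rows, each a list of 3 entries, a list of its own where there are three numbers: the shift along the world's x, y, z in m, then the turn, a rotation vector about the world's x, y, z in degrees, then the opening, from -1 (shut) to 1 (fully open), so that 0 is half open. A call has 1 to 12 rows; each row shifts and turns the commanded pose from where the row before left it; what a row does not reach is not made up. A row lasts 1/10 s, in which the tool goes at most 50 mm and 8.59 degrees, less where a joint would pass 70% of its speed; a pose out of reach is approached as far as the arm can. A call is refused whole if a number of a shift passes 0.05 or a number of a turn 8.59, either way. A call with a gripper value outside its range is refused whole. The fingers move at their own pace and stop on an object; the grip force is fixed at half the most. Time passes only in rows, so rows that do not move let the fingers close. It gives the time, the measured TCP pose, the force, the opening and the grip force at its end, in the units of the state.
- ctrl.get_obs(): the state, without advancing time (a new reading comes with each control period).
- imaging.snapshot(name): name is "side" or "top" or "wrist"; returns (picture, depth): 480x640x3 uint8, blue, green, red; 480x640 float32, m along the optical axis (not along the pixel's ray), 0 where there is no reading.
- imaging.camera_model(name): a dict with "mtx" (3x3 intrinsics, pixels), "D" ([k1, k2, p1, p2, k3] as OpenCV has them; the pictures are not rectified), "R" (3x3) and "t" (3): a world point X has camera coordinates R X + t. Camera axes: x right, y down, z forward; pixel columns grow to the right and rows downward; lengths in m; the calibration is good to about 2 mm. A picture is of the moment at which its call begins: read the wrist's pose just before it. camera_model takes no time and is no camera call; for the wrist camera it gives the pose at the moment of the call.
- close_job(): hands the job in; it is judged then, once.
The state is a dict: "clock": time; "joint_pos": joint angles; "qvel": joint speeds; "tau": joint torques, N m; "tool_pos": TCP position; "orientation": TCP orientation; "force": force on the tool from outside, world axes, zero at the start; "moment": the same for the moment, N m; "opening": finger opening in m; "gripper_force": force on a finger pad.
Only numpy, scipy, OpenCV 4.12 (cv2) and the standard library are available. Lean on these libraries where they do the work, as an engineer would, in place of code of your own. Each camera call takes 0.05 s, during which the arm holds its last target. There are 200 camera calls.

## Working session

There is one attempt and no reset: what is moved stays moved. The work goes in short steps, Python scripts to look and compute and a shell command to move; the robot and the scene stay as the last step left them, time stands still between calls to the robot, and variables do not carry over. Pictures are saved under pics/ and viewed, at most 10 in all, crops included, and the job is handed in when it is done.

```bash
ls; mkdir -p pics; python3 - <<'E'
from plant import ctrl, imaging
import cv2, numpy as np
print(ctrl.get_obs(), ctrl.tcp_to_grasp)
for n in ["top","side"]:
    p,d=imaging.snapshot(n); cv2.imwrite(f"pics/{n}0.png",p); np.save(f"{n}0.npy",d)
    m=imaging.camera_model(n); print(n,m)
E
```

```text
pics
{'clock': 0.0, 'joint_pos': array([-5.92378358e+01,  2.05912902e+01,  6.33216596e-01, -1.95188343e-02,
       -7.01358638e+01, -1.65075151e+01]), 'qvel': array([-0.02205679,  0.02048429, -0.00664513, -0.01000683,  0.02176715,
       -0.00055351]), 'tau': array([ 4.75655488e-04, -5.82716489e+01,  2.93056941e+01,  6.99678987e+00,
        7.00867851e-03, -1.89024017e-04]), 'tool_pos': array([ 0.16604665, -0.65370546,  0.20052202]), 'orientation': array([ 1.79904720e+02, -9.10136991e-03, -1.65751991e+02]), 'force': array([ 0.97495035, -0.36218721,  0.61105307]), 'moment': array([ 0.0045266 , -0.043429  ,  0.00544266]), 'gripper_force': 0.0, 'opening': 0.08760686314933017} 0.0188
top {'mtx': array([[539.23335498,   0.        , 307.65305362],
       [  0.        , 539.23335498, 245.89111361],
       [  0.        ,   0.        ,   1.        ]]), 'D': array([0.03588587, 0.        , 0.        , 0.        , 0.        ]), 'R': array([[ 0.04441305, -0.99901202,  0.00156802],
       [-0.97269807, -0.04360098, -0.2279417 ],
       [ 0.22778487,  0.00859837, -0.97367352]]), 't': array([0.05690024, 0.54527577, 1.08345033])}
side {'mtx': array([[614.34400114,   0.        , 313.12698792],
       [  0.        , 614.34400114, 238.33659568],
       [  0.        ,   0.        ,   1.        ]]), 'D': array([-0.09308006,  0.        ,  0.        ,  0.        ,  0.        ]), 'R': array([[-0.97193498, -0.23523851,  0.00228863],
       [-0.11317262,  0.45902226, -0.88118699],
       [ 0.20623859, -0.85671547, -0.47276235]]), 't': array([0.50452333, 0.12615555, 1.34873756])}
```

View pics/top0.png

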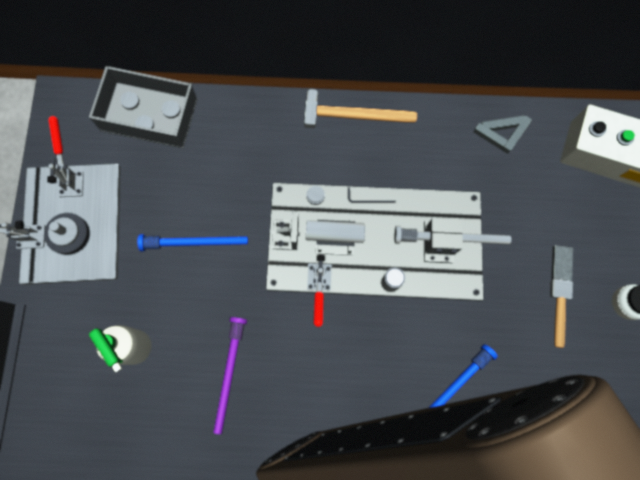

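View pics/side0.png

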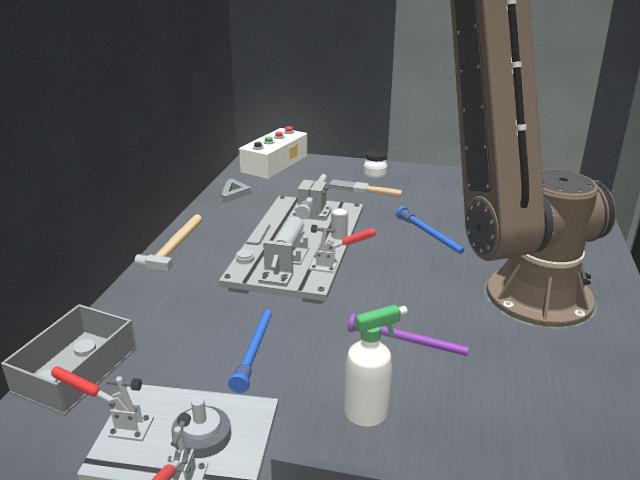

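The top view shows the fixture plate at columns 267–483, rows 183–299. The clamp block is at (445,238), the grey stop rod's hub and pad at about (405,235) with its tail at (510,240), the tube at (335,232), the back stop at (290,232), and the toggle clamp at (319,290). Rod candidates are blue (193,241), blue (465,375), purple (229,375) and the grey one through the clamp block. The grey one is steel, sits in the bore and is in line with the tube, so I take it as the stop rod. I'll confirm with an enlarged crop.

```bash
cat > h.py <<'E'
from plant import ctrl, imaging
import cv2, numpy as np
def ray(m,px,z):
    """pixels -> world points on plane(s) z"""
    u=cv2.undistortPoints(np.float64(px).reshape(-1,1,2),m["mtx"],m["D"]).reshape(-1,2)
    R,t=m["R"],m["t"]; c=-R.T@t
    d=np.c_[u,np.ones(len(u))]@R
    return c+d*((z-c[2])/d[:,2])[:,None]
def proj(m,X):
    return cv2.projectPoints(np.float64(X).reshape(-1,3),cv2.Rodrigues(m["R"])[0],m["t"],m["mtx"],m["D"])[0].reshape(-1,2)
def cloud(m,d):
    v,u=np.nonzero(d>0); z=d[v,u]
    n=cv2.undistortPoints(np.float64(np.c_[u,v]).reshape(-1,1,2),m["mtx"],m["D"]).reshape(-1,2)
    return (np.c_[n*z[:,None],z]-m["t"])@m["R"], u, v
E
python3 - <<'E'
from h import *
m=imaging.camera_model("top"); p=cv2.imread("pics/top0.png"); d=np.load("top0.npy")
X,u,v=cloud(m,d)
roi=(u>255)&(u<495)&(v>170)&(v<310)
pl=roi&(abs(X[:,2]-.04)<.006)
mask=np.zeros(d.shape,np.uint8); mask[v[pl],u[pl]]=255
r=cv2.minAreaRect(X[pl][:,:2].astype(np.float32)); print("depth plate",pl.sum(),X[pl][:,2].mean(),r)
# colour: bright plate contour
g=cv2.cvtColor(p,cv2.COLOR_BGR2GRAY); b=((g>120)*255).astype(np.uint8)
b[:170]=0;b[310:]=0;b[:,:255]=0;b[:,495:]=0
b=cv2.morphologyEx(b,cv2.MORPH_CLOSE,np.ones((9,9)))
b=cv2.morphologyEx(b,cv2.MORPH_OPEN,np.ones((25,25)))
c=max(cv2.findContours(b,0,2)[0],key=cv2.contourArea)[:,0]
W=ray(m,c,.04); rr=cv2.minAreaRect(W[:,:2].astype(np.float32)); print("colour plate",rr)
a=roi&(X[:,2]>.085)&(X[:,2]<.14); 
s=p[170:310,255:520]; cv2.imwrite("pics/crop1.png",cv2.resize(s,None,fx=3,fy=3,interpolation=cv2.INTER_CUBIC))
# second estimate: hub region heights
for c0 in range(380,520,6):
    k=(abs(u-c0)<1)&(v>225)&(v<255)&(X[:,2]>.075)
    if k.any(): print(c0,k.sum(),np.round([X[k][:,0].min(),X[k][:,0].max(),X[k][:,1].mean(),X[k][:,2].max()],4))
E
```

```text
depth plate 16657 0.040784387095787626 ((0.5682255029678345, -0.06405520439147949), (0.46113213896751404, 0.24328266084194183), 89.96538543701172)
colour plate ((0.5685943961143494, -0.06439812481403351), (0.4632721543312073, 0.24139739573001862), 89.88203430175781)
398 18 [ 0.5503  0.5828 -0.1034  0.1129]
404 13 [ 0.556   0.5801 -0.1162  0.1067]
410 14 [ 0.5552  0.5821 -0.1286  0.109 ]
416 12 [ 0.5567  0.5788 -0.1409  0.1085]
422 9 [ 0.5601  0.5778 -0.1539  0.1057]
428 26 [ 0.538   0.589  -0.1677  0.1019]
434 26 [ 0.5368  0.5803 -0.1739  0.1268]
440 27 [ 0.5306  0.5819 -0.1853  0.1297]
446 27 [ 0.5368  0.5823 -0.1981  0.1261]
452 27 [ 0.5309  0.5831 -0.2091  0.1292]
458 26 [ 0.5377  0.5823 -0.2217  0.1265]
464 9 [ 0.5607  0.5767 -0.2406  0.1003]
470 8 [ 0.5608  0.5732 -0.2524  0.1035]
476 8 [ 0.5612  0.5739 -0.2647  0.1034]
482 8 [ 0.5606  0.5759 -0.2771  0.1005]
488 9 [ 0.5603  0.5759 -0.2894  0.1026]
494 8 [ 0.5604  0.5737 -0.3015  0.0999]
500 8 [ 0.5601  0.5751 -0.3136  0.1019]
506 9 [ 0.56    0.5758 -0.3259  0.1013]
```

View pics/crop1.png

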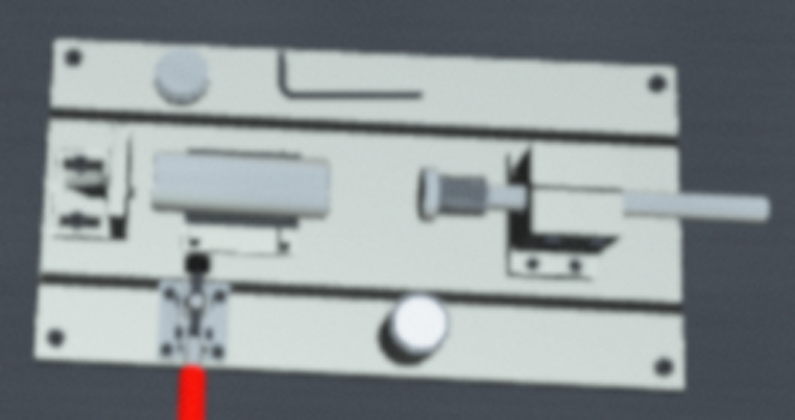

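The crop confirms it: the grey rod with the knurled hub (crop 440–487,195) runs through the clamp block, with its pad facing the tube. The fixture's x axis is world +y, the axis is at world x≈0.568, and the hub is at y≈-0.128. I'll move above the hub, turning so the fingers close along world x, and refine with the wrist camera.

```bash
python3 -m crank '[[[0.027,0.035,0],[0,0,5.05],0.36],[[0.027,0.035,0],[0,0,5.05],0.36],[[0.027,0.035,0],[0,0,5.05],0.36],[[0.027,0.035,0],[0,0,5.05],0.36],[[0.027,0.035,0],[0,0,5.05],0.36],[[0.027,0.035,0],[0,0,5.05],0.36],[[0.027,0.035,0],[0,0,5.05],0.36],[[0.027,0.035,0],[0,0,5.05],0.36],[[0.027,0.035,0],[0,0,5.05],0.36],[[0.027,0.035,0],[0,0,5.05],0.36],[[0.027,0.035,0],[0,0,5.05],0.36],[[0.027,0.035,0],[0,0,5.05],0.36]]' && python3 -m crank '[[[0.027,0.035,0],[0,0,5.05],0.36],[[0.027,0.035,0],[0,0,5.05],0.36],[[0.025,0.035,0],[0,0,5.05],0.36],[[0,0,0],[0,0,0],0.36],[[0,0,0],[0,0,0],0.36]]'
python3 - <<'E'
from h import *
o=ctrl.get_obs(); print(o["clock"],o["tool_pos"],o["orientation"],o["joint_pos"],o["force"])
m=imaging.camera_model("wrist"); p,d=imaging.snapshot("wrist"); cv2.imwrite("pics/w1.png",p); np.save("w1.npy",d)
import pickle; pickle.dump(m,open("w1.pkl","wb")); print(m)
print(proj(m,[[.5684,-.128,.092],[.5684,-.101,.092],[.5684,-.168,.092],[.5684,-.039,.092]]))
E
```

```text
clock: 1.3
tool_pos: [0.4908, -0.2324, 0.2014]
orientation: [180.0, 0.0, -104.9]
force: [0.3, -1.0, -0.0]
opening: 0.0596
gripper_force: 0.0
clock: 1.8
tool_pos: [0.5692, -0.1282, 0.2007]
orientation: [179.9, 0.0, -89.9]
force: [-0.0, 0.1, -0.3]
opening: 0.0598
gripper_force: 0.0
1.8 [ 0.56922382 -0.12819175  0.2007077 ] [ 1.79915358e+02  1.06332039e-03 -8.99113923e+01] [ 6.49173048e+00  1.20725514e+01 -1.12054456e+01 -1.14191309e-02
 -6.68059986e+01 -6.39861694e+00] [-0.01135426  0.07043956 -0.33728999]
{'mtx': array([[345.74798156,   0.        , 315.01675352],
       [  0.        , 345.74798156, 245.3953913 ],
       [  0.        ,   0.        ,   1.        ]]), 'D': array([-0.010246,  0.      ,  0.      ,  0.      ,  0.      ]), 'R': array([[-9.99998316e-01, -1.78347552e-03,  4.31594976e-04],
       [-1.56466103e-03,  9.51647263e-01,  3.07188931e-01],
       [-9.58590114e-04,  3.07187738e-01, -9.51648451e-01]]), 't': array([0.56887235, 0.08470328, 0.43079985])}
[[315.86155524 234.30048919]
 [315.78564448 263.09838058]
 [315.98169061 188.6351026 ]
 [315.62546557 323.72073717]]
```

View pics/w1.png

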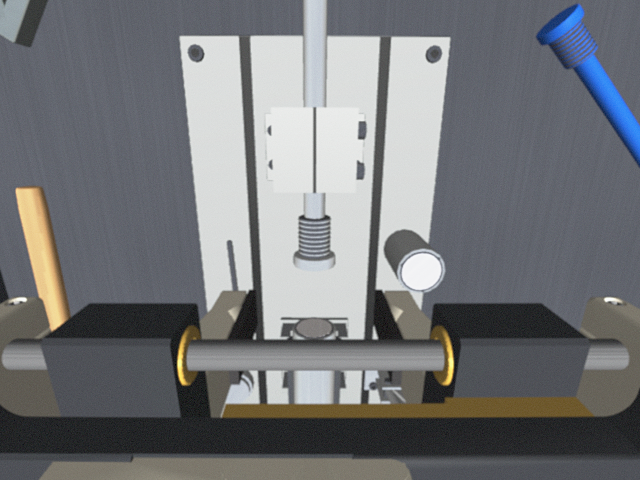

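The wrist view shows the rod at column ~315: shank at row 205, hub at rows 215–253, pad at 250–268, tube end at about (313,328), and the short tube at (420,270), clear to the right. I'll measure the axis and hub precisely.

```bash
python3 - <<'E'
from h import *
import pickle
m=pickle.load(open("w1.pkl","rb")); p=cv2.imread("pics/w1.png"); d=np.load("w1.npy")
X,u,v=cloud(m,d)
k=(abs(u-315)<4)&(v>190)&(v<335)
for r in range(196,336,3):
    q=k&(v==r); 
    if q.any(): print(r,np.round(np.median(X[q],0),4),end=' | ')
print()
def cen(r0,r1,z):
    out=[]
    for r in range(r0,r1,2):
        q=(v==r)&(abs(u-315)<30)&(X[:,2]>z); out.append((X[q][:,0].min()+X[q][:,0].max())/2)
    return np.mean(out)
print("shank x",cen(5,100,.08),cen(196,212,.08),"hub",cen(222,246,.08),"pad",cen(255,262,.08))
mt=imaging.camera_model("top"); dt=np.load("top0.npy"); T,ut,vt=cloud(mt,dt)
# back stop / tube profile along axis from top view
k=(abs(T[:,0]-.568)<.006)&(T[:,2]>.05)&(T[:,1]>-.35)&(T[:,1]<.2)
b=np.round(T[k][:,1]/.004).astype(int)
for i in np.unique(b): print(round(i*.004,3),round(np.median(T[k][b==i][:,2]),3),end=' ; ')
E
```

```text
196 [ 0.5688 -0.1631  0.0998] | 199 [ 0.5692 -0.1606  0.0997] | 202 [ 0.5692 -0.1581  0.0998] | 205 [ 0.5692 -0.1555  0.0996] | 208 [ 0.5692 -0.153   0.0998] | 211 [ 0.5692 -0.1503  0.0991] | 214 [ 0.5692 -0.1479  0.0996] | 217 [ 0.5692 -0.1452  0.0993] | 220 [ 0.5692 -0.1438  0.104 ] | 223 [ 0.5692 -0.1414  0.1048] | 226 [ 0.5688 -0.1387  0.1041] | 229 [ 0.5692 -0.1362  0.1045] | 232 [ 0.5692 -0.1337  0.1048] | 235 [ 0.5696 -0.131   0.1046] | 238 [ 0.5692 -0.1283  0.1045] | 241 [ 0.5692 -0.1258  0.1047] | 244 [ 0.5692 -0.1231  0.1047] | 247 [ 0.5691 -0.1204  0.1047] | 250 [ 0.5691 -0.1177  0.1047] | 253 [ 0.5691 -0.1151  0.105 ] | 256 [ 0.5691 -0.1122  0.1042] | 259 [ 0.5691 -0.11    0.1057] | 262 [ 0.5691 -0.1085  0.109 ] | 265 [ 0.5691 -0.106   0.1097] | 268 [ 0.5691 -0.1032  0.1095] | 271 [ 0.569  -0.0721  0.0397] | 274 [ 0.569  -0.0684  0.0392] | 277 [ 0.569  -0.0651  0.0396] | 280 [ 0.569  -0.0617  0.0399] | 283 [ 0.569  -0.0581  0.0397] | 286 [ 0.569  -0.0544  0.0395] | 289 [ 0.569  -0.0512  0.0402] | 292 [ 0.569  -0.0473  0.0397] | 295 [ 0.569  -0.0438  0.0398] | 298 [ 0.569 
[... 1271 characters left out ...]
 ; -0.116 0.106 ; -0.112 0.106 ; -0.108 0.109 ; -0.104 0.11 ; -0.1 0.108 ; -0.032 0.113 ; -0.028 0.112 ; -0.024 0.113 ; -0.02 0.113 ; -0.016 0.114 ; -0.012 0.114 ; -0.008 0.113 ; -0.004 0.113 ; 0.0 0.114 ; 0.004 0.114 ; 0.008 0.114 ; 0.012 0.113 ; 0.016 0.113 ; 0.02 0.114 ; 0.024 0.113 ; 0.028 0.112 ; 0.032 0.112 ; 0.036 0.114 ; 0.04 0.113 ; 0.044 0.113 ; 0.048 0.112 ; 0.052 0.113 ; 0.056 0.113 ; 0.06 0.113 ; 0.064 0.114 ; 0.068 0.112 ; 0.072 0.114 ; 0.076 0.113 ; 0.08 0.113 ; 0.084 0.113 ; 0.1 0.056 ; 0.104 0.084 ; 0.108 0.118 ; 0.112 0.119 ; 0.116 0.12 ; 0.12 0.084 ; 0.124 0.085 ; 0.128 0.079 ; 0.132 0.071 ; 0.136 0.073 ; 0.14 0.082 ; 0.144 0.083 ; 0.148 0.079 ; 0.152 0.051 ; 0.156 0.051 ;
```

The axis is at x≈0.5693, the hub centre at y≈-0.128 and the tube end at -0.035. The tube's far end (0.085) is about 20 mm short of the back stop, so the rod needs about 88 mm of travel. I'll descend and grip.

```bash
python3 -m crank '[[[0,0,-0.04],[0,0,0],0.36],[[0,0,-0.04],[0,0,0],0.36],[[0,0,-0.03],[0,0,0],0.36],[[0,0,-0.0175],[0,0,0],0.36],[[0,0,0],[0,0,0],0.36],[[0,0,0],[0,0,0],0.36]]' && python3 -m crank '[[[0,0,0],[0,0,0],-0.2],[[0,0,0],[0,0,0],-0.5],[[0,0,0],[0,0,0],-1],[[0,0,0],[0,0,0],-1],[[0,0,0],[0,0,0],-1],[[0,0,0],[0,0,0],-1]]'
```

```text
clock: 2.45
tool_pos: [0.569, -0.1302, 0.0746]
orientation: [-180.0, -0.0, -90.1]
force: [0.0, -0.4, 0.7]
opening: 0.0598
gripper_force: 0.0
clock: 3.05
tool_pos: [0.5697, -0.129, 0.0744]
orientation: [-179.9, 0.0, -90.0]
force: [-0.0, 4.8, 6.1]
opening: 0.0173
gripper_force: 10.9
```

The opening of 17 mm is less than the 28 mm hub, so I'll look before going on.

```bash
python3 -m crank '[[[0,0,0],[0,0,0],-1],[[0,0,0],[0,0,0],-1]]'; python3 - <<'E'
from h import *
p,d=imaging.snapshot("wrist"); m=imaging.camera_model("wrist")
q,e=imaging.snapshot("side"); s=imaging.camera_model("side")
c=proj(s,[[.569,-.13,.092]])[0].astype(int)
qq=cv2.resize(q[c[1]-50:c[1]+50,c[0]-50:c[0]+50],(480,480),interpolation=2)
cw=proj(m,[[.569,-.13,.092]])[0].astype(int); print(c,cw)
pp=cv2.resize(p[60:380,210:420],(315,480),interpolation=2)
cv2.imwrite("pics/g1.png",np.hstack([pp,qq]))
E
```

```text
clock: 3.25
tool_pos: [0.5713, -0.1294, 0.0777]
orientation: [-179.7, -0.1, -89.9]
force: [-6.6, 4.3, 28.4]
opening: 0.0028
gripper_force: 14.8
[306 206] [319 296]
```

View pics/g1.png

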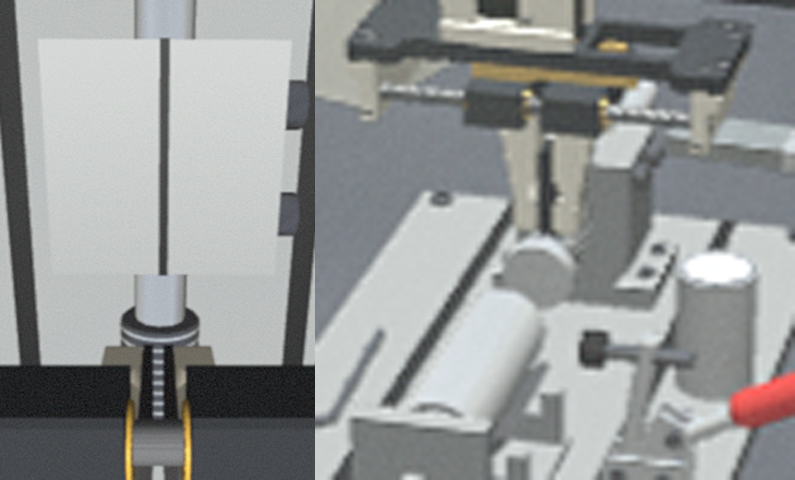

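The fingers have closed over the top of the hub: the side view shows the finger ends at about (545,230) in the crop, just above the pad. The squeeze pushes up with 28 N. I'll open and measure where the fingertips really are.

```bash
python3 -m crank '[[[0,0,0],[0,0,0],0.36],[[0,0,0],[0,0,0],0.36],[[0,0,0],[0,0,0],0.36],[[0,0,0],[0,0,0],0.36],[[0,0,0],[0,0,0],0.36]]'; python3 - <<'E'
from h import *
o=ctrl.get_obs(); print(o["tool_pos"],o["orientation"],o["force"])
a=[]
for n in ["side","wrist"]:
    m=imaging.camera_model(n); p,d=imaging.snapshot(n); X,u,v=cloud(m,d)
    for lo,hi in [(.515,.555),(.583,.625)]:
        k=(X[:,0]>lo)&(X[:,0]<hi)&(abs(X[:,1]+.129)<.022)&(X[:,2]>.045)&(X[:,2]<.14)
        if k.any(): print(n,lo,k.sum(),"z pct",np.round(np.percentile(X[k][:,2],[0,2,10,50,90]),4),"x",np.round(np.percentile(X[k][:,0],[2,50,98]),4),"y",np.round(np.percentile(X[k][:,1],[2,98]),4))
    k=(abs(X[:,0]-.569)<.004)&(X[:,1]>-.17)&(X[:,1]<-.02)&(X[:,2]>.07)
    b=np.round(X[k][:,1]/.004).astype(int); print([(round(i*.004,3),round(np.median(X[k][b==i][:,2]),3)) for i in np.unique(b)])
    c=proj(m,[[.569,-.13,.09]])[0].astype(int); w=55 if n=="side" else 120
    a.append(cv2.resize(p[max(c[1]-w,0):c[1]+w,c[0]-w:c[0]+w],(400,400),interpolation=2))
cv2.imwrite("pics/g2.png",np.hstack(a))
E
```

```text
clock: 3.85
tool_pos: [0.5688, -0.1291, 0.0739]
orientation: [180.0, 0.0, -90.0]
force: [-0.6, -0.2, -0.6]
opening: 0.0355
gripper_force: 0.0
[ 0.56884693 -0.12911725  0.07387317] [ 1.79972727e+02  1.13409260e-02 -9.00056659e+01] [-0.57295334 -0.21288371 -0.55154149]
side 0.515 121 z pct [0.0963 0.1006 0.1046 0.1207 0.1361] x [0.5322 0.5414 0.5508] y [-0.1307 -0.1123]
side 0.583 126 z pct [0.0984 0.0994 0.1039 0.1208 0.1372] x [0.5855 0.5933 0.6034] y [-0.1322 -0.1111]
[(np.float64(-0.168), np.float64(0.106)), (np.float64(-0.164), np.float64(0.113)), (np.float64(-0.16), np.float64(0.097)), (np.float64(-0.156), np.float64(0.1)), (np.float64(-0.144), np.float64(0.54)), (np.float64(-0.14), np.float64(0.54)), (np.float64(-0.136), np.float64(0.105)), (np.float64(-0.132), np.float64(0.105)), (np.float64(-0.128), np.float64(0.105)), (np.float64(-0.124), np.float64(0.105)), (np.float64(-0.12), np.float64(0.103)), (np.float64(-0.116), np.float64(0.542)), (np.float64(-0.112), np.float64(0.234)), (np.float64(-0.108), np.float64(0.219)), (np.float64(-0.104), np.float64(0.211)), (np.float64(-0.1)
[... 872 characters left out ...]
48 z pct [0.0827 0.0903 0.1007 0.1193 0.1358] x [0.5835 0.5926 0.603 ] y [-0.1408 -0.1096]
[(np.float64(-0.168), np.float64(0.123)), (np.float64(-0.164), np.float64(0.1)), (np.float64(-0.16), np.float64(0.18)), (np.float64(-0.156), np.float64(0.204)), (np.float64(-0.152), np.float64(0.193)), (np.float64(-0.148), np.float64(0.099)), (np.float64(-0.144), np.float64(0.102)), (np.float64(-0.14), np.float64(0.105)), (np.float64(-0.136), np.float64(0.105)), (np.float64(-0.132), np.float64(0.105)), (np.float64(-0.128), np.float64(0.104)), (np.float64(-0.124), np.float64(0.105)), (np.float64(-0.12), np.float64(0.105)), (np.float64(-0.116), np.float64(0.105)), (np.float64(-0.112), np.float64(0.104))]
```

View pics/g2.png

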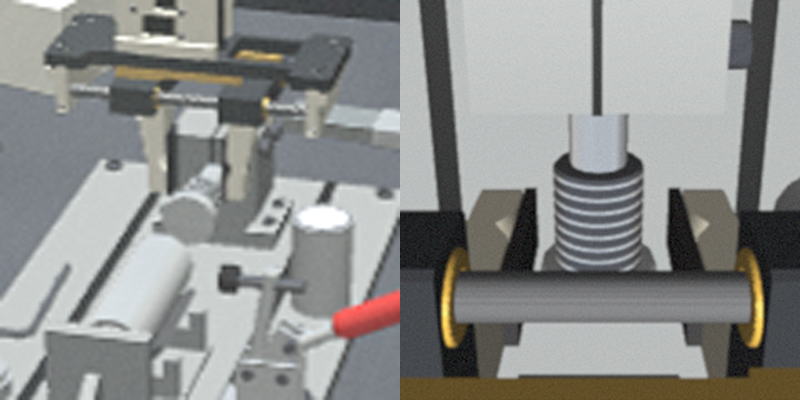

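Both views show the fingertips at z≈0.099 while the TCP reads 0.074, so the true tips sit about 25 mm higher than reported. The rod is undisturbed (hub top 0.105, y unchanged). I'll go 25 mm lower, which is safe above the plate either way, then check before gripping.

```bash
python3 -m crank '[[[0,0,0],[0,0,0],0.36],[[0,0,-0.008],[0,0,0],0.36],[[0,0,-0.008],[0,0,0],0.36],[[0,0,-0.008],[0,0,0],0.36],[[0,0,0],[0,0,0],0.36],[[0,0,0],[0,0,0],0.36]]'; python3 - <<'E'
from h import *
o=ctrl.get_obs(); print(o["tool_pos"],o["force"])
for n in ["side","wrist"]:
    m=imaging.camera_model(n); p,d=imaging.snapshot(n); X,u,v=cloud(m,d)
    for lo,hi in [(.500,.546),(.591,.64)]:
        k=(X[:,0]>lo)&(X[:,0]<hi)&(abs(X[:,1]+.127)<.022)&(X[:,2]>.045)&(X[:,2]<.14)
        print(n,lo,k.sum(),"z",np.round(np.percentile(X[k][:,2],[0,2,10,50,90]),4),"x",np.round(np.percentile(X[k][:,0],[2,50,98]),4),"y",np.round(np.percentile(X[k][:,1],[2,98]),4))
E
```

```text
clock: 4.55
tool_pos: [0.5689, -0.1293, 0.0494]
orientation: [179.9, -0.0, -90.0]
force: [0.3, -0.3, -0.1]
opening: 0.0598
gripper_force: 0.0
[ 0.56892927 -0.1292585   0.04943499] [ 0.34125519 -0.2711322  -0.10503557]
side 0.5 170 z [0.0738 0.0772 0.0821 0.106  0.1262] x [0.5177 0.5283 0.5389] y [-0.1357 -0.1114]
side 0.591 202 z [0.073  0.0751 0.0826 0.1067 0.1291] x [0.5983 0.6048 0.6179] y [-0.1405 -0.1121]
wrist 0.5 3071 z [0.0745 0.0778 0.0841 0.1066 0.1304] x [0.524  0.5356 0.5397] y [-0.1408 -0.1201]
wrist 0.591 3178 z [0.0745 0.0781 0.0845 0.1075 0.1332] x [0.5987 0.6027 0.6144] y [-0.1408 -0.1198]
```

Both views now put the tips at z≈0.074, so I'll grip.

```bash
python3 -m crank '[[[0,0,0],[0,0,0],-0.2],[[0,0,0],[0,0,0],-0.4],[[0,0,0],[0,0,0],-0.6],[[0,0,0],[0,0,0],-1],[[0,0,0],[0,0,0],-1],[[0,0,0],[0,0,0],-1],[[0,0,0],[0,0,0],-1]]'; python3 -c "
from plant import ctrl
o=ctrl.get_obs();print(o['force'],o['moment'])"
```

```text
clock: 5.35
tool_pos: [0.5695, -0.1292, 0.0501]
orientation: [-180.0, -0.0, -90.0]
force: [1.1, 0.2, 0.5]
opening: 0.0271
gripper_force: 30.0
[1.05647382 0.22488503 0.46446098] [ 0.10674259 -0.2015284   0.08777852]
```

Firm grip on the hub. I'll start the draw slowly along +y.

```bash
python3 -m crank '[[[0,0.002,0],[0,0,0],-1],[[0,0.003,0],[0,0,0],-1],[[0,0.003,0],[0,0,0],-1],[[0,0.003,0],[0,0,0],-1],[[0,0.003,0],[0,0,0],-1],[[0,0,0],[0,0,0],-1]]';  python3 -c "
from plant import ctrl
o=ctrl.get_obs();print(o['force'],o['moment'])"
```

```text
clock: 5.95
tool_pos: [0.5693, -0.1145, 0.05]
orientation: [-180.0, 0.0, -90.0]
force: [1.8, 0.6, 0.6]
opening: 0.0272
gripper_force: 30.0
[1.78006631 0.64303024 0.62817538] [ 0.26092738 -0.36544082  0.0792625 ]
```

```bash
python3 -m crank '[[[0.0002,0.004,0],[0,0,0],-1],[[0.0002,0.004,0],[0,0,0],-1],[[0,0.004,0],[0,0,0],-1],[[0,0.004,0],[0,0,0],-1],[[0,0.004,0],[0,0,0],-1],[[0,0.004,0],[0,0,0],-1],[[0,0.004,0],[0,0,0],-1],[[0,0.004,0],[0,0,0],-1],[[0,0,0],[0,0,0],-1]]';  python3 -c "
from plant import ctrl
o=ctrl.get_obs();print(o['force'],o['moment'])"
```

```text
clock: 6.85
tool_pos: [0.5694, -0.0824, 0.0498]
orientation: [180.0, 0.0, -90.0]
force: [0.5, 1.9, -1.9]
opening: 0.0271
gripper_force: 30.0
[ 0.46528491  1.86373058 -1.89193487] [0.66384578 0.11868167 0.00888288]
```

```bash
python3 -m crank '[[[0,0.004,0],[0,0,0],-1],[[0,0.004,0],[0,0,0],-1],[[0,0.004,0],[0,0,0],-1],[[0,0.003,0],[0,0,0],-1],[[0,0.001,0],[0,0,0],-1],[[0,0.001,0],[0,0,0],-1],[[0,0,0],[0,0,0],-1]]' && python3 -m crank '[[[0,0.001,0],[0,0,0],-1],[[0,0.001,0],[0,0,0],-1],[[0,0.001,0],[0,0,0],-1],[[0,0.001,0],[0,0,0],-1],[[0,0.001,0],[0,0,0],-1],[[0,0.001,0],[0,0,0],-1]]';  python3 -c "
from plant import ctrl
o=ctrl.get_obs();print(o['force'],o['moment'])"
```

```text
clock: 7.55
tool_pos: [0.5695, -0.066, 0.0499]
orientation: [180.0, 0.0, -90.0]
force: [-0.5, 0.2, -1.9]
opening: 0.0273
gripper_force: 30.0
clock: 8.15
tool_pos: [0.5695, -0.0604, 0.05]
orientation: [180.0, -0.0, -90.0]
force: [0.4, -5.4, -2.3]
opening: 0.0272
gripper_force: 30.0
[ 0.37681686 -5.42280558 -2.25158677] [-1.68470245 -0.06370282 -0.06350813]
```

Contact: force has risen to -5.4 N as the pad reaches the tube. I'll keep drawing.

```bash
python3 -m crank '[[[0,0.001,0],[0,0,0],-1],[[0,0.001,0],[0,0,0],-1],[[0,0.001,0],[0,0,0],-1],[[0,0.001,0],[0,0,0],-1],[[0,0.001,0],[0,0,0],-1],[[0,0.001,0],[0,0,0],-1]]' && python3 -m crank '[[[0,0.001,0],[0,0,0],-1],[[0,0.001,0],[0,0,0],-1],[[0,0.001,0],[0,0,0],-1],[[0,0.001,0],[0,0,0],-1]]'; python3 - <<'E'
from h import *
m=imaging.camera_model("top"); p,d=imaging.snapshot("top"); cv2.imwrite("pics/t2.png",cv2.resize(p[190:290,260:430],None,fx=4,fy=4,interpolation=2))
print(ctrl.get_obs()["force"])
E
```

```text
clock: 8.75
tool_pos: [0.5695, -0.0541, 0.05]
orientation: [180.0, -0.0, -90.0]
force: [0.5, -5.6, -2.6]
opening: 0.0274
gripper_force: 30.0
clock: 9.15
tool_pos: [0.5696, -0.0501, 0.05]
orientation: [180.0, -0.0, -90.0]
force: [0.9, -5.1, -1.5]
opening: 0.0272
gripper_force: 30.0
[ 0.814429   -4.45008464 -1.21272355]
```

View pics/t2.png

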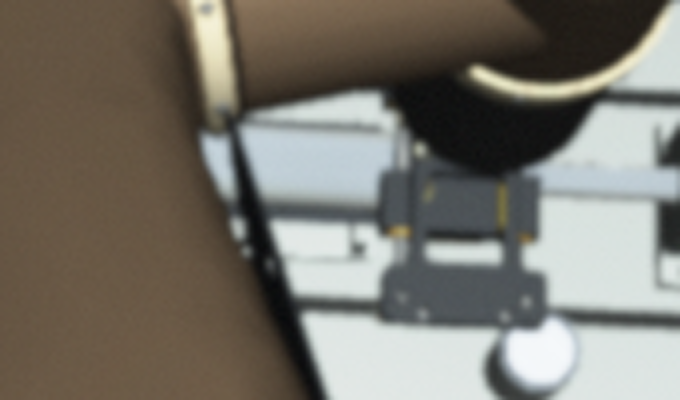

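The top view shows the rod and tube in line (tube at crop 200–390,165), but the arm hides the back stop. I'll go on by force in small steps.

```bash
python3 -m crank '[[[0,0.001,0],[0,0,0],-1],[[0,0.001,0],[0,0,0],-1],[[0,0.001,0],[0,0,0],-1]]' && python3 -m crank '[[[0,0.0005,0],[0,0,0],-1],[[0,0.0005,0],[0,0,0],-1],[[0,0.0005,0],[0,0,0],-1],[[0,0.0005,0],[0,0,0],-1]]'; python3 - <<'E'
from h import *
print(ctrl.get_obs()["force"])
m=imaging.camera_model("side"); p,d=imaging.snapshot("side"); X,u,v=cloud(m,d)
k=(abs(X[:,0]-.569)<.012)&(X[:,2]>.06)&(X[:,2]<.125)&(X[:,1]>-.03)&(X[:,1]<.13)
b=np.round(X[k][:,1]/.003).astype(int)
print([(round(i*.003,3),int((b==i).sum()),round(float(X[k][b==i][:,2].max()),3)) for i in np.unique(b)])
E
```

```text
clock: 9.5
tool_pos: [0.5696, -0.0471, 0.05]
orientation: [-180.0, -0.0, -90.0]
force: [-0.3, -5.6, -1.6]
opening: 0.027
gripper_force: 30.0
clock: 9.9
tool_pos: [0.5696, -0.0458, 0.05]
orientation: [180.0, -0.0, -90.0]
force: [1.3, -10.7, -3.3]
opening: 0.0274
gripper_force: 30.0
[  1.28351349 -10.65124027  -3.30405616]
[(np.float64(-0.027), 5, 0.107), (np.float64(-0.024), 3, 0.109), (np.float64(-0.018), 1, 0.106), (np.float64(-0.015), 1, 0.109), (np.float64(-0.012), 7, 0.112), (np.float64(-0.009), 5, 0.114), (np.float64(-0.006), 7, 0.115), (np.float64(-0.003), 7, 0.112), (np.float64(0.0), 10, 0.113), (np.float64(0.003), 6, 0.113), (np.float64(0.006), 5, 0.113), (np.float64(0.009), 4, 0.112), (np.float64(0.012), 8, 0.113), (np.float64(0.015), 9, 0.113), (np.float64(0.018), 5, 0.113), (np.float64(0.021), 3, 0.113), (np.float64(0.024), 9, 0.113), (np.float64(0.027), 4, 0.113), (np.float64(0.03), 11, 0.114), (np.float64(0.033), 3, 0.111), (np.float64(0.036), 9, 0.114), (np.float64(0.039), 6, 0.114), (np.float64(0.042), 7, 0.113), (np.float64(0.045), 8, 0.113), (np.float64(0.048), 9, 0.113), (np.float64(0.051), 4, 0.11), (np.float64(0.054), 5, 0.112), (np.float64(0.057), 7, 0.113), (np.float64(0.06), 9, 0.114), (np.float64(0.063), 9, 0.113), (np.float64(0.066), 3, 0.111), (np.float64(0.069), 5, 0.113), (np.float64(0.072), 9, 0.114), (np.float64(0.075), 9, 0.114), (np.float64(0.078), 10, 0.114), (np.float64(0.081), 7, 0.113), (np.float64(0.084), 8, 0.112), (np.float64(0.087), 6, 0.113), (np.float64(0.09), 6, 0.113), (np.float64(0.093), 7, 0.113), (np.float64(0.105), 3, 0.117), (np.float64(0.108), 8, 0.118), (np.float64(0.111), 19, 0.119), (np.float64(0.114), 68, 0.12), (np.float64(0.117), 88, 0.12), (np.float64(0.12), 29, 0.118), (np.float64(0.123), 7, 0.091), (np.float64(0.126), 10, 0.095), (np.float64(0.129), 7, 0.097)]
```

The force rose to -10.7 N. I need to tell a solid stop from binding, so I'll make small steps.

```bash
for i in 1 2; do python3 -m crank '[[[0,0.0005,0],[0,0,0],-1],[[0,0,0],[0,0,0],-1]]';done;  python3 -c "
from plant import ctrl
o=ctrl.get_obs();print(o['tool_pos'],o['force'],o['moment'])"
```

```text
clock: 10.15
tool_pos: [0.5695, -0.0458, 0.05]
orientation: [180.0, -0.1, -90.0]
force: [2.5, -11.2, -3.1]
opening: 0.0271
gripper_force: 30.0
clock: 10.35
tool_pos: [0.5695, -0.0458, 0.05]
orientation: [180.0, -0.1, -90.0]
force: [2.5, -13.3, -2.8]
opening: 0.0271
gripper_force: 30.0
[ 0.5695332  -0.04578568  0.04999235] [  2.46864414 -13.33190284  -2.76953021] [-4.88298452 -0.80522672 -0.01247082]
```

It has stopped at y=-0.0458 with force building, so the tube has moved about 16 mm. I'll compare that with the initial gap between tube and back stop in the first top picture.

```bash
python3 - <<'E'
from h import *
m=imaging.camera_model("top"); p=cv2.imread("pics/top0.png"); g=cv2.cvtColor(p,cv2.COLOR_BGR2GRAY)
d=np.load("top0.npy"); X,u,v=cloud(m,d); Z=np.zeros(d.shape); Z[v,u]=X[:,2]
for r in (222,226,230,234,238): print(r,[(c,int(g[r,c]),int(Z[r,c]*1000)) for c in range(286,312)])
for c in (292,298,299,300,301,305,306,307): print(c,ray(m,[[c,231]],.118)[0,1].round(4),ray(m,[[c,231]],.113)[0,1].round(4))
# near end/pad in same view
print([(c,int(g[230,c])) for c in range(358,372)], ray(m,[[365,231]],.113)[0,1].round(4))
E
```

```text
222 [(286, 182, 49), (287, 186, 52), (288, 188, 53), (289, 195, 53), (290, 200, 49), (291, 197, 51), (292, 202, 119), (293, 210, 118), (294, 213, 120), (295, 213, 117), (296, 198, 116), (297, 157, 119), (298, 149, 52), (299, 186, 43), (300, 207, 37), (301, 211, 38), (302, 211, 37), (303, 213, 37), (304, 210, 42), (305, 203, 40), (306, 191, 111), (307, 188, 107), (308, 194, 109), (309, 194, 110), (310, 195, 110), (311, 195, 108)]
226 [(286, 99, 53), (287, 94, 48), (288, 103, 51), (289, 143, 51), (290, 177, 51), (291, 188, 118), (292, 201, 120), (293, 212, 115), (294, 214, 119), (295, 214, 117), (296, 196, 121), (297, 154, 104), (298, 152, 44), (299, 189, 37), (300, 207, 41), (301, 211, 39), (302, 212, 42), (303, 213, 36), (304, 211, 39), (305, 207, 41), (306, 199, 112), (307, 194, 111), (308, 197, 113), (309, 197, 115), (310, 197, 112), (311, 197, 109)]
230 [(286, 146, 95), (287, 137, 96), (288, 124, 94), (289, 119, 91), (290, 130, 89), (291, 161, 119), (292, 195, 120), (293, 212, 120), (294, 215, 121), (295, 213, 117), (296, 192, 114), (297, 156, 90), (298, 164, 40), (299, 196, 42), 
[... 676 characters left out ...]
7), (289, 205, 49), (290, 195, 50), (291, 204, 119), (292, 214, 117), (293, 216, 122), (294, 217, 121), (295, 202, 117), (296, 165, 117), (297, 150, 59), (298, 183, 41), (299, 208, 42), (300, 212, 46), (301, 214, 41), (302, 214, 43), (303, 212, 36), (304, 200, 38), (305, 170, 40), (306, 141, 96), (307, 130, 95), (308, 132, 97), (309, 133, 101), (310, 135, 100), (311, 136, 101)]
292 0.1139 0.1141
298 0.1017 0.1018
299 0.0996 0.0998
300 0.0976 0.0977
301 0.0956 0.0957
305 0.0874 0.0875
306 0.0854 0.0855
307 0.0834 0.0834
[(358, 190), (359, 191), (360, 192), (361, 191), (362, 190), (363, 187), (364, 184), (365, 197), (366, 206), (367, 209), (368, 210), (369, 210), (370, 210), (371, 209)] -0.035
```

The gap was about 17.6±1.5 mm against about 16 mm moved, so this is consistent with home. To rule out binding I'll relieve the small side load and press slightly more to see whether it moves.

```bash
python3 -m crank '[[[0.0004,0.0005,0.0003],[0,0,0],-1],[[0,0,0],[0,0,0],-1],[[-0.0006,0.0005,0],[0,0,0],-1],[[0.0004,0,0],[0,0,0],-1],[[0,0,0],[0,0,0],-1]]';  python3 -m crank '[[[0,0.0005,0],[0,0,0],-1],[[0,0.0005,0],[0,0,0],-1],[[0,0,0],[0,0,0],-1],[[0,0,0],[0,0,0],-1]]'; python3 -c "
from plant import ctrl
o=ctrl.get_obs();print(o['tool_pos'],o['orientation'],o['force'],o['moment'])"
```

```text
clock: 10.85
tool_pos: [0.5694, -0.0457, 0.05]
orientation: [179.9, -0.2, -90.0]
force: [3.7, -19.3, -5.1]
opening: 0.0274
gripper_force: 30.0
clock: 11.25
tool_pos: [0.5694, -0.0457, 0.0501]
orientation: [179.9, -0.2, -90.0]
force: [4.6, -24.1, -6.4]
opening: 0.0271
gripper_force: 30.0
[ 0.56936278 -0.04566104  0.05008524] [179.91142035  -0.22681152 -90.01421471] [  4.58728185 -24.12462145  -6.35696911] [-8.61713368 -1.63610989 -0.06108489]
```

It is solid: no motion from 10 N to 24 N. My estimate of the far end is only good to about 2 mm, though, so I'll check the tube's near end in the same top camera as the back stop edge.

```bash
python3 - <<'E'
from h import *
m=imaging.camera_model("top"); p0=cv2.imread("pics/top0.png"); ps=[imaging.snapshot("top") for _ in range(4)]
p=np.mean([a[0] for a in ps],0).astype(np.uint8); Z=np.median([a[1] for a in ps],0).astype(np.float32)
cv2.imwrite("pics/top3full.png",p); np.save("top3.npy",Z)
g0=cv2.cvtColor(p0,6); g=cv2.cvtColor(p,6)
print("pad0"); 
for r in (228,234,240): print(r,[(c,int(g0[r,c])) for c in range(390,404)])
for r in (222,225,228,231): print(r,[(c,int(g[r,c]),int(Z[r,c]*1000)) for c in range(346,366)])
print("zero",[(r,[(c,int(g0[r,c])) for c in range(360,369)]) for r in (225,228,231)])
a=np.hstack([cv2.resize(x[205:265,325:405],None,fx=5,fy=5,interpolation=0) for x in (p0,p)])
cv2.imwrite("pics/t3.png",a)
E
```

```text
pad0
228 [(390, 208), (391, 210), (392, 207), (393, 197), (394, 165), (395, 127), (396, 136), (397, 167), (398, 184), (399, 188), (400, 179), (401, 165), (402, 156), (403, 154)]
234 [(390, 210), (391, 210), (392, 201), (393, 174), (394, 123), (395, 86), (396, 115), (397, 162), (398, 186), (399, 191), (400, 180), (401, 149), (402, 123), (403, 110)]
240 [(390, 210), (391, 210), (392, 204), (393, 181), (394, 133), (395, 104), (396, 131), (397, 158), (398, 169), (399, 164), (400, 147), (401, 119), (402, 102), (403, 97)]
222 [(346, 150, 1116), (347, 148, 1120), (348, 146, 1116), (349, 143, 1116), (350, 142, 1118), (351, 143, 1116), (352, 142, 1116), (353, 142, 1117), (354, 151, 1118), (355, 158, 1118), (356, 144, 1060), (357, 124, 1058), (358, 111, 1059), (359, 79, 941), (360, 40, 935), (361, 21, 930), (362, 17, 926), (363, 17, 920), (364, 17, 915), (365, 17, 912)]
225 [(346, 203, 1107), (347, 203, 1102), (348, 203, 1108), (349, 202, 1106), (350, 202, 1108), (351, 201, 1106), (352, 201, 1107), (353, 201, 1106), (354, 198, 1105), (355, 184, 1106), (356, 153, 1059), (357, 141, 1058), (358, 
[... 505 characters left out ...]
 1103), (347, 203, 1102), (348, 202, 1102), (349, 203, 1102), (350, 203, 1103), (351, 200, 1104), (352, 193, 1103), (353, 183, 1103), (354, 176, 1104), (355, 167, 1101), (356, 145, 1057), (357, 135, 1056), (358, 136, 1052), (359, 117, 1054), (360, 85, 1028), (361, 70, 1027), (362, 76, 1029), (363, 79, 1029), (364, 80, 1026), (365, 76, 1029)]
zero [(225, [(360, 187), (361, 187), (362, 185), (363, 184), (364, 187), (365, 196), (366, 207), (367, 210), (368, 209)]), (228, [(360, 191), (361, 192), (362, 190), (363, 187), (364, 185), (365, 196), (366, 207), (367, 210), (368, 210)]), (231, [(360, 191), (361, 191), (362, 191), (363, 187), (364, 186), (365, 198), (366, 206), (367, 208), (368, 210)])]
```

View pics/t3.png

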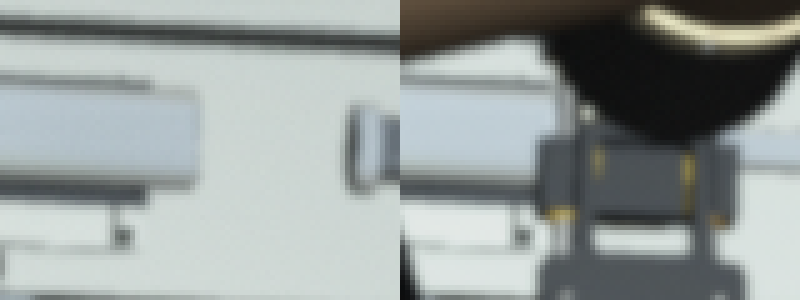

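The view shows the tube (rows 225–240) in line. Its near end is now hidden under the gripper at column ≥356. Using only the top camera, the pad front started at -0.0996, so after 83.5 mm of travel the tube's far end is at 0.104. The back stop face is at 0.104–0.105, so the tube is home. I'll ease to a gentle press and check it holds steady.

```bash
python3 -m crank '[[[0,-0.0005,0],[0,0,0],-1],[[0,-0.0005,0],[0,0,0],-1],[[0,-0.0005,0],[0,0,0],-1],[[0,0,0],[0,0,0],-1],[[0,0,0],[0,0,0],-1],[[0,0,0],[0,0,0],-1]]'; python3 -m crank '[[[0,0,0],[0,0,0],-1],[[0,0,0],[0,0,0],-1],[[0,0,0],[0,0,0],-1],[[0,0,0],[0,0,0],-1],[[0,0,0],[0,0,0],-1]]'
```

```text
clock: 12.05
tool_pos: [0.5694, -0.0457, 0.05]
orientation: [179.9, -0.1, -90.0]
force: [2.7, -16.0, -4.7]
opening: 0.0272
gripper_force: 30.0
clock: 12.55
tool_pos: [0.5694, -0.0457, 0.05]
orientation: [179.9, -0.1, -90.0]
force: [2.5, -16.7, -4.8]
opening: 0.0274
gripper_force: 30.0
```

Steady at about 16 N with a 30 N grip and the rod level, so I'm handing in.

```bash
python3 -c "
from plant import close_job
print(close_job())"
```

```text
the job is handed in; nothing more can be done
None
```

The job is handed in at about 12.6 s: the tube came up solid, by my measurement on the back stop (within about 1 mm; the arm hid that end from the camera), and the arm still holds the rod in its bore (30 N grip), pad pressing at about 16 N; the first grip slipped off the top of the hub and was redone lower, without moving the rod.

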